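Set the sawing jig to stop 4 and clamp the tenon

TASK

Set up the sawing jig for the next cut: first press the plunger of its stop turret, one step a press, until the 4 stands in the reading window. Only then lay the loose tenon piece flat in the jig with its square butt end up against the stop rod and one side along the fence, and lock it there by swinging the cam lever a quarter turn, fully home. Turn the turret only by its plunger, never by its drum or rods, and leave the block plane, the glue bottle and the screw tin where they stand.

Things in the scene. Friction and masses are not known exactly. Their poses are not given: they have to be found in the camera images.
- jig: Fixed plywood board 172 x 296 mm. Origin on the table, z up, +x to the fence (far side), -y along it to the turret (right end); mm in this frame below. Board x -78..94, y -143..153, top (bed) z = 12. Grey housing x -21..69, y -125..-87, top z = 128. The lane for the piece is x 3..45 between the cam disc (top z = 30) and the fence; the piece's tenon end hangs out past the saw kerf at y = 132.
- fence_mid (a point): Middle of the fence's face, at mid height: beech bar, face at x = 45 and facing -x, 40 mm thick, y -36..152, from the bed up to z = 34 (jig frame, mm).
- turret: Numbered drum, axis along the jig's y. Origin on the axis in its end face (x 24, y -55, z 88 in the jig). Radius 40, y -81..-55. Six steel stop rods 8 mm thick on a 30 mm radius stick out of the face to the jig's +y; the lowest (z = 58) is the working one. Rod n sticks out 60 - 8n mm (rod 4: tip at y = -27). Black digits 1-6, 20 mm tall, round the drum.
- window (a point): Reading window: two dark bars from the housing over the drum, on its robot side 45 degrees up, frame the digit that counts; the rod of that number is then the lowest. Point on the drum between the bars.
- stop4_home (a point): Point fixed to the jig where the piece's centre is when it lies home against rod 4, the fence and the bed: x 24, y 61, z 39.5 mm in the jig's frame; the piece's +y axis (to its butt end) then points along the jig's -y.
- turret_step (a joint): Turn of the turret, rad, growing as it is stepped (its robot side moves down). A spring detent holds it every 1.047: 0 = number 1 in the window, 1.047 = 2, 2.094 = 3, 3.142 = 4, 4.189 = 5, 5.236 = 6, 6.283 = 1 again, 9.425 = 4 again; -1.047 = 6, -2.094 = 5. It steps forward only.
- plunger (a joint): Plunger travel, m: 0 = up (a spring returns it), 0.018 = fully down on its hard stop. One full press and release steps the turret by one number; the number changes past about 0.011 and the next step needs the plunger all the way up again. Takes 4 N pressed slowly, 5 N at 0.05 m/s, 8 N at 0.1 m/s.
- plunger_top (a point): Centre of the top of the plunger's round black cap, 32 mm across, 9 mm thick, over the grey housing; pressed straight down. When up it is at x 1, y -106, z 158 mm in the jig's frame; nothing near it is higher than 136 mm.
- cam_lever (a joint): Turn of the cam lever, rad, clockwise from above: 0 = open (points to the jig's -x, at the robot), 1.57 = locked (points to the jig's +y, along the piece, away from the turret), end stop 1.62. Stays where it is left; about 1 N at the knob turns it. Below 0.3 the lane has 7 mm or more of play; from about 1.15 the cam pushes the piece to the fence (2 to 4 N at the knob).
- lever_knob (a point): Middle of the turned wooden knob standing up at the cam lever's end, up to 19 mm thick, z = 38..70 mm over the table, this point z = 55. It runs on a circle of 95 mm radius about the cam pivot. The lever's bar is 15 mm wide, z = 30..39 mm.
- cam_pivot (a point): Pivot axis of the cam lever: x -28, y 40 in the jig's frame, z = 32 mm.
- blank_centre (a point): Centre of the loose tenon piece, spruce, 42 x 175 x 55 mm (across x, along y, tall), about 0.3 kg, half-way up. Its square butt end is at y = +87.5 mm; the full block runs from there to the shoulder at -42 mm, the flat tenon (17 mm thick, same width, half-way up) on to -87.5 mm. Centre of mass some 12 mm towards the butt end.
- block_plane: Block plane, bystander, 50 x 160 x 57 mm, length along its y; origin under its centre.
- glue_bottle: Glue bottle, bystander, upright, 60 mm thick, 200 mm tall, behind the fence; origin under its centre.
- screw_tin: Open round tin with screws, bystander, 75 mm across, 49 mm tall; origin under its centre.
- butt_end (a point): Centre of the tenon piece's square butt end, 42 x 55 mm, the face that goes against the stop rod (87.5 mm from blank_centre along the piece's +y).

How it is judged:
On the way, in this order (a step that is already met when the one before it is completed fails the run):
1. the turret rests with 4 in the window and its plunger is up ((value of joint turret_step between 3.02 and 3.27 rad or value of joint turret_step between 9.3 and 9.55 rad) and value of joint plunger below 0.003 m), for 0.2 s.
2. then the tenon piece is laid on the bed, in the lane between cam and fence (x of blank_centre in the frame of jig between 0.01 and 0.0265 m and z of blank_centre in the frame of jig below 0.0435 m and y of blank_centre in the frame of jig between 0.04 and 0.13 m), for 0.1 s.
At the end, for the whole second after the job is handed in: The turret rests with 4 in the window (within 0.12 rad) and its plunger is up; the tenon piece lies flat on the bed, butt end within 3 mm of the tip of stop rod 4, its side within 2 mm of the fence and parallel to it within 0.035 rad; the cam lever is past 1.4 rad; all is let go and at rest (all of step 1 and x of blank_centre in the frame of jig between 0.022 and 0.0265 m and y of butt_end in the frame of jig between -0.029 and -0.024 m and z of blank_centre in the frame of jig between 0.0365 and 0.0425 m and angle between the y axis of blank_centre and the y axis of jig, either way round below 0.035 rad and value of joint cam_lever above 1.4 rad); the robot touches nothing.
It fails at once if the turret's drum or rods are pushed by the fingers or arm (over 3 N) (contact force between any of the fingers, the arm and turret above 3 N).
It fails at once if the block plane is shifted by more than 30 mm (distance of block_plane from where it was at the start of the episode above 0.03 m).
It fails at once if the glue bottle is shifted by more than 30 mm or tipped (distance of glue_bottle from where it was at the start of the episode above 0.03 m or angle between glue_bottle's own z axis and vertical above 0.3 rad).
It fails at once if the screw tin is shifted by more than 30 mm (distance of screw_tin from where it was at the start of the episode above 0.03 m).
It also fails if it takes over 64 s, if anything falls off the work surface, if the arm or the gripper's body presses on something with over 40 N, if the wrist force passes 120 N, or if a joint passes its speed limit or range.

ROBOT

A 6-joint arm with a two-finger parallel gripper is mounted at the origin on a cart in front of the work surface, level with it; the furniture and walls round the work are solid. World frame = base frame: x ahead of the robot, y to its left, z up, the work surface at z = 0. Lengths are in m, angles in rad, forces in N, time in s.
With the tool pointing down it reaches from about 0.3 to 1 m from the base axis. Payload 5.1 kg.
Tool frame: the origin (TCP) lies midway between the tips of the shut fingers; the grasp point (between the pads) lies 19 mm behind it; z points along the fingers, y is the line along which they close (so a half turn about z gives the same grasp; the last joint's range is limited). The gripper opens to 95 mm and grips with 3 to 60 N. Pads are 20 mm wide; open, the fingers measure 119 mm over their backs; the gripper's body (75 mm by 180 mm) begins 59 mm behind the grasp point.
Start: joints at [1.219, 0.124, 1.65, -0, 1.367, -0.083], TCP at [0.173, 0.627, 0.215] pointing down, gripper open.
Joint ranges: [-2.61, 2.61], [-1.02, 2.33], [0.03, 2.71], [-1.35, 4.49], [0.32, 2.68], [-2.91, 2.91]. Speed limits (rad/s): [2.57, 2.57, 3.14, 3.14, 3.14, 3.14].

INTERFACE

Orientations are given as a rotation vector (axis times angle).
In Python, from cell import * gives the robot as it stands. Calls block until the motion is done:
- move_ptp(position, orientation): joint-space move of the TCP to a pose.
- move_l(position, max_speed=0.15, frame=None): straight line of the TCP; frame=None keeps the orientation; max_speed is the mean speed in m/s.
- move_joints(angles): joint-space move.
- gripper_to(opening, f_grip=None): opening from 0.0 (shut) to 1.0 (fully open); f_grip is the grip in N (None keeps the last); returns when the fingers have stopped.
- pause(seconds).
- ik(position, orientation): joint angles nearest the present ones, or None.
- sense(): the state.
- get_image(name): name is "scene" or "side" or "wrist"; returns the picture (420x560x3 uint8, red, green, blue); there is no depth.
- camera_model(name): a dict with "K" (3x3 intrinsics, pixels), "origin" and "orientation" of the camera in the world. Camera axes: x right, y up, looking along -z (the intrinsics and any distortion apply to the point x, -y, -z); pixel columns grow to the right and rows downward; lengths in m; the calibration is good to about 2 mm. A picture is of the moment at which its call begins: read the wrist's pose just before it. camera_model takes no time and is no camera call; for the wrist camera it gives the pose at the moment of the call.
A pose or a line that the arm cannot do raises IKError and nothing moves.
- hand_in(): hands the job in; it is judged then, once.
Trained networks look in the newest picture that a camera, given by its name, has taken for a name from the list of things; names that differ only in an ending like _2 or _b are one class to them, and where a whole thing is asked for, a point or a joint stands for the part that bears it (a point fixed in the world has none). Each returns a list of dicts, best first, with "p" (0 to 1); they miss things now and then, are a little off and sometimes report something else, mostly with a low value. They report only what shows in the picture. A call takes as long as a camera call.
- search_frame(label, camera): "box" ([left, top, right, bottom] in pixels, round what is visible of it).
- silhouettes(label, camera): "mask" (420x560 bool, what is visible of it) and "box" ([left, top, right, bottom] in pixels, round what is visible of it).
- tip_of(label, camera): "pixel" ([column, row] in pixels: a listed point, or the origin of a listed thing).
The state is a dict: "t": time; "joint_pos": joint angles; "qd": joint speeds; "effort": joint torques, N m; "eef_pos": TCP position; "orientation": TCP orientation; "ft_force": force on the tool from outside, world axes, zero at the start; "moment": the same for the moment, N m; "width": opening from 0.0 (shut) to 1.0 (fully open); "finger_force": force on a finger pad.
Only numpy, scipy, OpenCV 4.12 (cv2) and the standard library are available. Lean on these libraries where they do the work, as an engineer would, in place of code of your own. Each camera call takes 0.05 s, during which the arm holds its last target. There are 200 camera calls.

## Working session

There is one attempt and no reset: what is moved stays moved. The work goes in short steps, each a Python script; the robot and the scene stay as the last script left them, time stands still between calls to the robot, and variables do not carry over. Pictures are saved under pics/ and viewed, at most 10 in all, crops included, and the job is handed in when it is done.

```bash
ls; mkdir -p pics; cat > h.py <<'E'
from cell import *
import numpy as np, cv2
from scipy.spatial.transform import Rotation as R
def cam(name):
    m=camera_model(name); K=np.array(m["K"],float); o=np.array(m["origin"],float)
    q=np.array(m["orientation"],float)
    Rm=q if q.shape==(3,3) else R.from_rotvec(q).as_matrix()
    return m,K,o,Rm
def ray(name,px,c=None):
    m,K,o,Rm=c or cam(name)
    d=next((np.array(v,float) for k,v in m.items() if 'dist' in k and v is not None),np.zeros(5))
    u=cv2.undistortPoints(np.array([[px]],float),K,d)[0,0]
    return o,Rm@np.array([u[0],-u[1],-1.])
def at_z(name,px,z,c=None):
    o,d=ray(name,px,c); return o+d*(z-o[2])/d[2]
def tri(rs):
    A=np.zeros((3,3));b=np.zeros(3)
    for o,d in rs:
        d=d/np.linalg.norm(d);P=np.eye(3)-np.outer(d,d);A+=P;b+=P@o
    p=np.linalg.solve(A,b)
    res=[np.linalg.norm(np.cross(p-o,d/np.linalg.norm(d))) for o,d in rs]
    return p,max(res)
def save(name,f): 
    im=get_image(name); cv2.imwrite(f,im[:,:,::-1]); return im
E
python3 - <<'E'
from h import *
print(camera_model("scene"));print(camera_model("side").keys())
for c in("scene","side"): save(c,f"pics/{c}0.png"); print(c,cam(c)[2])
L="fence_mid window plunger_top lever_knob cam_pivot blank_centre butt_end turret jig block_plane glue_bottle screw_tin".split()
Z=dict(fence_mid=.023,plunger_top=.158,lever_knob=.055,cam_pivot=.032,blank_centre=.0275,butt_end=.0275,turret=.088,jig=0,block_plane=0,glue_bottle=0,screw_tin=0)
for l in L:
    rs=[]
    for c in("scene","side"):
        for d in tip_of(l,c)[:1]:
            px=d["pixel"]; print(l,c,np.round(px,1),round(d["p"],2),np.round(at_z(c,px,Z[l]),4) if l in Z else ""); rs.append(ray(c,px))
    if len(rs)==2:print("   tri",[np.round(x,4) for x in tri(rs)])
print(sense()["t"])
E
python3 -c "
import cv2,numpy as np
a=cv2.imread('pics/scene0.png');b=cv2.imread('pics/side0.png')
cv2.imwrite('pics/both0.png',np.vstack([a,b])[::1])"
```

```text
pics
{'K': array([[426.02111597,   0.        , 282.52448944],
       [  0.        , 426.02111597, 204.59790052],
       [  0.        ,   0.        ,   1.        ]]), 'origin': array([0.24325657, 0.61403114, 0.88530374]), 'orientation': array([ 0.26241088, -0.9965315 , -2.47995281])}
dict_keys(['K', 'origin', 'orientation'])
scene [0.24325657 0.61403114 0.88530374]
side [ 0.52700347 -0.99251529  0.91182018]
fence_mid scene [260.3 219.2] 0.88 [ 0.671  -0.0358  0.023 ]
fence_mid side [308.  239.7] 0.73 [ 0.6733 -0.0624  0.023 ]
   tri [array([ 0.6768, -0.0467,  0.0085]), np.float64(0.0012)]
window scene [310.5 177.4] 0.7 
window side [287.7 240.5] 0.92 
   tri [array([ 0.5937, -0.1603,  0.1146]), np.float64(0.0099)]
plunger_top scene [315.3 159. ] 0.63 [ 0.5841 -0.1864  0.158 ]
lever_knob scene [312.3 244.5] 0.92 [4.984e-01 4.000e-04 5.500e-02]
lever_knob side [252. 223.] 0.73 [ 0.5082 -0.0058  0.055 ]
   tri [array([ 0.504 , -0.0025,  0.0508]), np.float64(0.0042)]
cam_pivot scene [286.  227.6] 0.81 [ 0.5914 -0.0352  0.032 ]
cam_pivot side [279.4 238.8] 0.65 [ 0.5872 -0.0595  0.032 ]
  
[... 626 characters left out ...]
0.6124 -0.0828  0.    ]
jig side [292.5 252.4] 0.94 [ 0.6237 -0.0885  0.    ]
   tri [array([ 0.6193, -0.0863, -0.0043]), np.float64(0.0049)]
block_plane scene [268.4 358.7] 0.64 [0.4635 0.2847 0.    ]
block_plane side [237.4 184.2] 0.7 [0.4608 0.2773 0.    ]
   tri [array([ 0.4624,  0.2831, -0.0036]), np.float64(0.002)]
glue_bottle scene [224.  215.8] 0.74 [ 0.7792 -0.0163  0.    ]
glue_bottle side [337.1 228.1] 0.92 [ 0.7763  0.0056 -0.    ]
   tri [array([ 0.7725, -0.0078,  0.012 ]), np.float64(0.0005)]
screw_tin scene [365.3 163.2] 0.78 [ 0.5091 -0.4157  0.    ]
screw_tin side [283.8 241.3] 0.63 [ 0.602  -0.0381  0.    ]
   tri [array([ 0.5251, -0.23  ,  0.1659]), np.float64(0.0637)]
1.3
```

View pics/scene0.png

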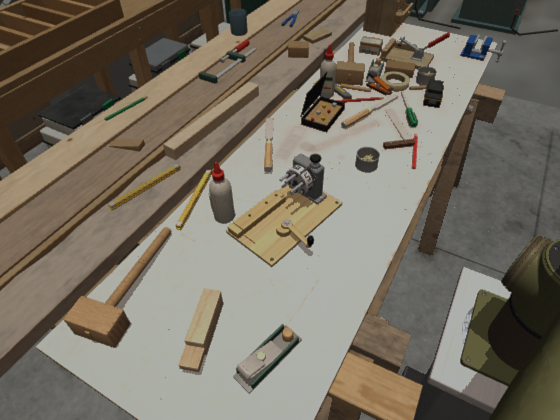

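View pics/side0.png

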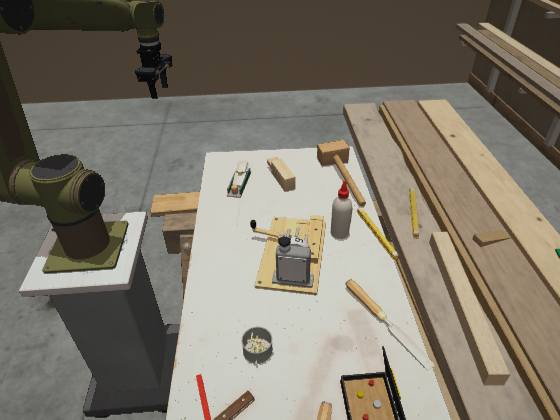

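The scene view shows the jig around (285,220), the piece at (203,330) with its butt end upper right, and the plane at (268,355). The screw tin at (367,158) is far off. The side view agrees. Next I'll look with the wrist camera.

```bash
cat >> h.py <<'E'
def down(a):  # tool z down, tool y along world angle a
    y=np.array([np.cos(a),np.sin(a),0]);z=np.array([0,0,-1.]);x=np.cross(y,z)
    return R.from_matrix(np.c_[x,y,z]).as_rotvec()
def ang():
    M=R.from_rotvec(sense()["orientation"]).as_matrix(); return np.arctan2(M[1,1],M[0,1])
E
python3 - <<'E'
from h import *
print("ang",ang(), "cam rel",cam("wrist")[2]-sense()["eef_pos"], cam("wrist")[1])
a=ang()
Z=dict(fence_mid=.023,plunger_top=.158,lever_knob=.055,cam_pivot=.032,blank_centre=.0275,butt_end=.0275,turret=.088,jig=0)
def look(tag,p,Ls):
    move_ptp(p,down(ANG)); 
    c=cam("wrist"); save("wrist",f"pics/{tag}.png"); print(tag,"cam",c[2],-c[3][:,2],sense()["t"])
    for l in Ls:
        for d in tip_of(l,"wrist")[:1]:
            print(l,np.round(d["pixel"],1),round(d["p"],2),np.round(at_z("wrist",d["pixel"],Z[l],c),4) if l in Z else "")
ANG=np.arctan2(.038,.093) if False else a
look("w_blank",[.58,.26,.33],["blank_centre","butt_end"])
look("w_jig",[.55,-.08,.40],["fence_mid","window","plunger_top","lever_knob","cam_pivot","turret","jig"])
E
python3 -c "
import cv2,numpy as np
a=cv2.imread('pics/w_blank.png');b=cv2.imread('pics/w_jig.png')
cv2.imwrite('pics/w1.png',cv2.resize(np.hstack([a,b]),(800,300)))"
```

```text
ang 1.301964401931277 cam rel [-0.07613212  0.02040741  0.17080182] [[307.7335995    0.         276.75127108]
 [  0.         307.7335995  208.63147546]
 [  0.           0.           1.        ]]
w_blank cam [0.50343766 0.28115766 0.50047783] [ 0.27228897 -0.07497741 -0.9592899 ] 3.3667
blank_centre [309.9 187.7] 0.71 [0.6184 0.3035 0.0275]
butt_end [262.9 218.8] 0.66 [0.6483 0.218  0.0275]
w_jig cam [ 0.47409045 -0.05895963  0.57042826] [ 0.2724343  -0.07458861 -0.95927895] 4.825
fence_mid [305.2 220.2] 0.76 [ 0.6655 -0.0561  0.023 ]
window [235.4 213.1] 0.67 
plunger_top [203.1 226.6] 0.88 [ 0.5892 -0.199   0.158 ]
lever_knob [307.2 130.4] 0.81 [ 0.5058 -0.0163  0.055 ]
cam_pivot [299.7 188.8] 0.92 [ 0.6022 -0.0514  0.032 ]
turret [249.3 227. ] 0.81 [ 0.6297 -0.1489  0.088 ]
jig [276.2 196.6] 0.64 [ 0.6127 -0.098   0.    ]
```

View pics/w_jig.png

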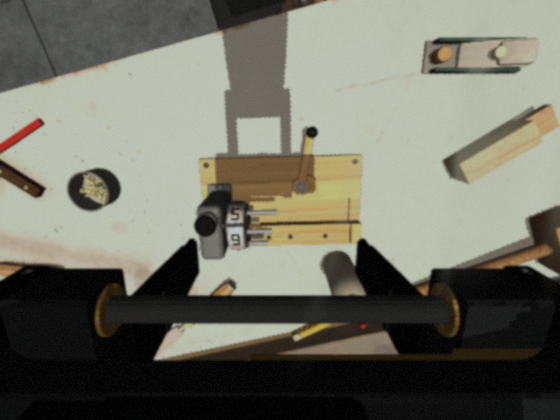

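View pics/w_blank.png

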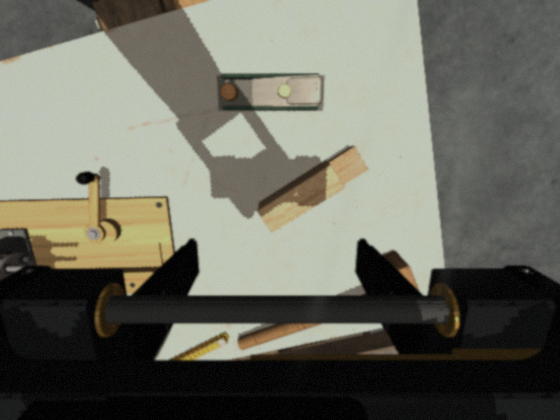

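Wrist view over the jig (up in the image is towards the robot): board corners are near (200,158), (362,155) and (360,245). The drum seems to show 5 nearest the robot and an inverted 6 behind it. The piece's butt end is lower left at (265,218). I'll enlarge the jig crop, rotated 180°.

```bash
python3 -c "
import cv2
a=cv2.imread('pics/w_jig.png')[115:265,185:385]
a=cv2.resize(cv2.rotate(a,cv2.ROTATE_180),None,fx=4,fy=4,interpolation=cv2.INTER_CUBIC);cv2.imwrite('pics/w_jig_c.png',a)"
```

```text
(no output)
```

View pics/w_jig_c.png

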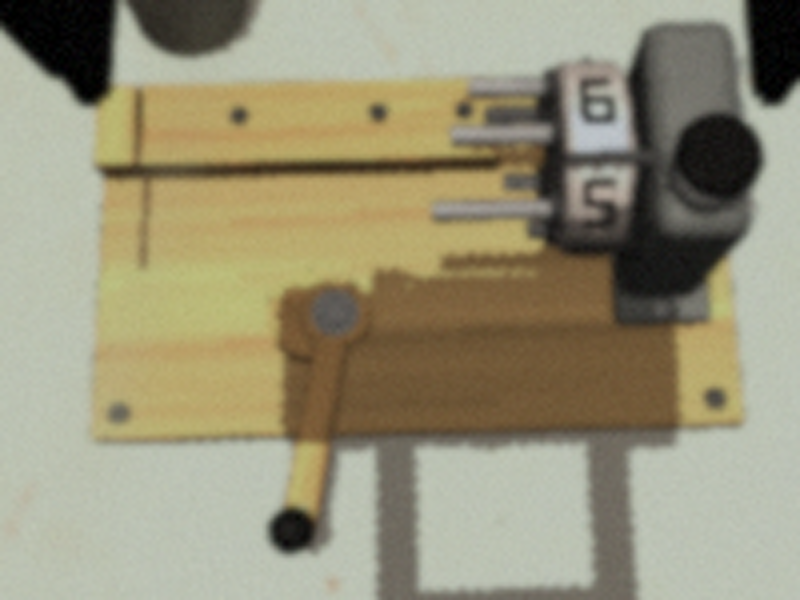

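In the enlarged crop the dark window bars (about y=157 and y=243) frame the 5, with 6 above it as the next number, so it takes 5 presses. I'll fit the jig pose from the board and fence corners, pivot and plunger.

```bash
cat >> h.py <<'E'
from scipy.optimize import least_squares
def proj(c,P):
    m,K,o,Rm=c; q=(np.asarray(P)-o)@Rm; return np.c_[K[0,0]*q[:,0]/-q[:,2]+K[0,2], K[1,1]*-q[:,1]/-q[:,2]+K[1,2]]
def W(J,p):
    x,y,a=J; p=np.asarray(p,float); c,s=np.cos(a),np.sin(a)
    return np.stack([x+c*p[...,0]-s*p[...,1], y+s*p[...,0]+c*p[...,1], p[...,2]],-1)
def fit(c,pts,px,J0):
    r=least_squares(lambda J:(proj(c,W(J,np.array(pts)/1e3))-px).ravel(),J0,loss="soft_l1",f_scale=1.5)
    return r.x,(proj(c,W(r.x,np.array(pts)/1e3))-px)
E
python3 - <<'E'
from h import *
c=cam("wrist")
cr=np.array([(92,440),(743,425),(98,85),(98,166),(334,311),(718,157)],float)
px=np.c_[384.5-(cr[:,0]+.5)/4,264.5-(cr[:,1]+.5)/4]
pts=[(-78,153,12),(-78,-143,12),(85,152,34),(45,152,34),(-28,40,39),(1,-106,158)]
J,r=fit(c,pts,px,[.61,-.09,-.25]); print(J,np.round(r,1).tolist())
np.save("J.npy",J)
for n,p in dict(plunger=(1,-106,158),knob0=(-123,40,55),pivot=(-28,40,32),home=(24,61,39.5)).items(): print(n,W(J,np.array(p)/1e3))
d=search_frame("lever_knob","wrist"); print(d[:1])
s=cam("scene"); print(proj(s,W(J,np.array([(1,-106,158),(-28,40,32),(45,58,23)])/1e3)))
# closer look from above plunger
P=W(J,np.array([1,-106,158])/1e3)
gripper_to(0.0)
yaw=J[2]; print("ik",[ (k,ik(P+[0,0,.03],down(yaw+k))) for k in (0,np.pi/2,-np.pi/2,np.pi)])
E
```

```text
[ 0.61361388 -0.09502421 -0.24866705] [[1.0, 0.1], [-0.5, -0.4], [-0.0, 0.1], [1.2, 0.2], [-0.3, -0.6], [-0.8, 0.7]]
plunger [ 0.58849523 -0.19800991  0.158     ]
knob0 [ 0.50424169 -0.02598275  0.055     ]
pivot [ 0.59631961 -0.04936342  0.032     ]
home [ 0.65188852 -0.04180718  0.0395    ]
[{'box': [288.5, 127.2, 319.2, 198.4], 'p': 0.58}]
[[315.66631004 155.99723724]
 [286.85259349 223.38986976]
 [262.72328958 215.76407545]]
ik [(0, array([-4.11001128e-01,  7.84830645e-02,  1.74450095e+00, -4.44089210e-16,
        1.31860864e+00, -1.62334082e-01])), (1.5707963267948966, array([-0.41100113,  0.07848306,  1.74450095,  0.        ,  1.31860864,
       -1.73313041])), (-1.5707963267948966, array([-4.11001128e-01,  7.84830645e-02,  1.74450095e+00, -4.44089210e-16,
        1.31860864e+00,  1.40846225e+00])), (3.141592653589793, None)]
```

```bash
python3 - <<'E'
from h import *
J=np.load("J.npy"); P=W(J,np.array([1,-106,158])/1e3)
move_ptp(P+[0,0,.03],down(J[2])); move_l(P+[0,0,.006],.1)
f0=sense()["ft_force"][2]
for k in range(16):
    move_l(P+[0,0,.005-.001*k],.03); s=sense(); df=s["ft_force"][2]-f0
    if df>2: break
zc=s["eef_pos"][2]; print("contact",zc,df)
move_l([P[0],P[1],zc-.015],.04); s=sense();print("bottom",s["eef_pos"],s["ft_force"]-0,f0,s["t"])
move_l([P[0],P[1],zc+.004],.06); pause(.15); print(sense()["t"],sense()["ft_force"][2])
np.save("zc.npy",zc)
save("wrist","pics/press1.png"); save("scene","pics/press1s.png")
a=cv2.imread('pics/press1.png');cv2.imwrite('pics/press1r.png',cv2.rotate(a,cv2.ROTATE_180))
E
```

```text
contact 0.15665236410458827 4.37524089396382
bottom [ 0.58835177 -0.19795917  0.14133238] [-1.23671049 -0.91903588  1.13425005] 0.339358830240182 10.8917
11.5083 0.13597635781473585
```

View pics/press1r.png

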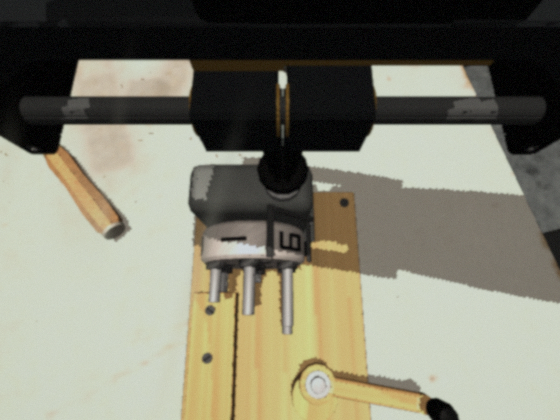

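The view now shows 6 in the window (290,240) and 1 next (235,240): one press is one step. Four more to go, then a check shot.

```bash
python3 - <<'E'
from h import *
J=np.load("J.npy"); P=W(J,np.array([1,-106,158])/1e3); zc=float(np.load("zc.npy"))
for k in range(4):
    move_l([P[0],P[1],zc-.0155],.05); pause(.05); b=sense()["eef_pos"][2]
    move_l([P[0],P[1],zc+.004],.07); pause(.12); print(b)
move_l(P+[0,0,.08],.2)
Q=W(J,np.array([-100,-20,300])/1e3)
move_ptp(Q,down(J[2]+np.pi/2)); 
print(sense()["t"]); c=cam("wrist"); im=save("wrist","pics/chk.png"); np.save("camchk.npy",np.array([sense()["eef_pos"],c[2]]))
import pickle; pickle.dump(c,open("c.pkl","wb"))
pr=proj(c,W(J,np.array([(-78,153,12),(-78,-143,12),(85,152,34),(45,152,34),(-28,40,39),(1,-106,158)])/1e3)); print(np.round(pr,1).tolist())
a=cv2.rotate(im[:,:,::-1].copy(),cv2.ROTATE_180);cv2.imwrite('pics/chkr.png',cv2.resize(a,(800,600),interpolation=cv2.INTER_CUBIC))
E
```

```text
0.14108640919848175
0.1409459417877896
0.1409017965536567
0.14095238436365093
17.9667
[[391.2, 187.4], [196.3, 187.6], [384.9, 290.2], [387.4, 267.5], [317.9, 224.5], [201.8, 283.4]]
```

View pics/chkr.png

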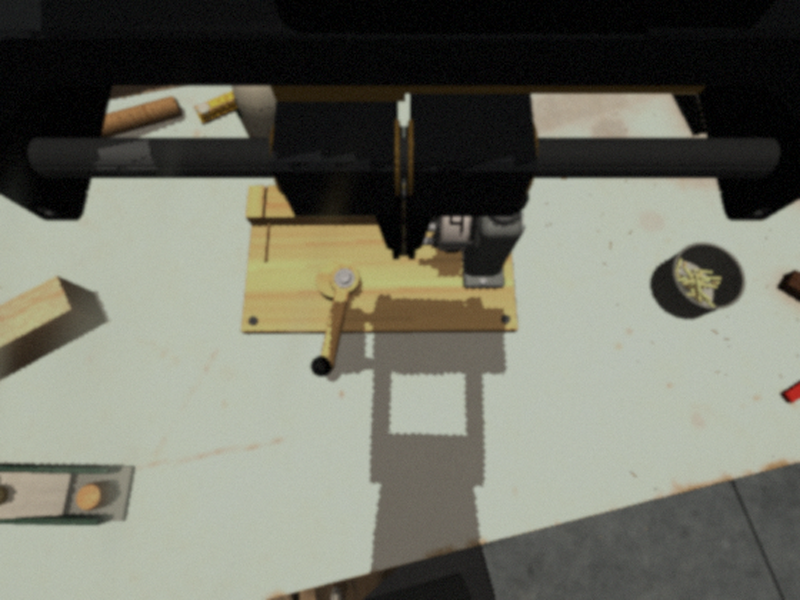

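The 4 now stands in the window at (457,222), and the board corners match the projection to within 1–2 px. Next, the piece: fit its pose to the wrist silhouette.

```bash
cat >> h.py <<'E'
from scipy.optimize import minimize
def bmask(c,B,z0=0.):
    m=np.zeros((420,560),np.uint8)
    for (y0,y1,za,zb) in ((-42,87.5,0,55),(-87.5,-42,19,36)):
        pts=np.array([(x,y,z+z0*1e3) for x in(-21,21) for y in(y0,y1) for z in(za,zb)])/1e3
        h=cv2.convexHull((proj(c,W(B,pts))*16).astype(np.int32)); cv2.fillConvexPoly(m,h,1,cv2.LINE_8,4)
    return m.astype(bool)
def fitblank(c,mask,B0,z0=0.):
    f=lambda B:1-(bmask(c,B,z0)&mask).sum()/(bmask(c,B,z0)|mask).sum()
    S=np.array(B0)+np.array([[0,0,0],[.01,0,0],[0,.01,0],[0,0,.1]])
    r=minimize(f,B0,method="Nelder-Mead",options=dict(initial_simplex=S,xatol=2e-4,fatol=1e-4)); return r.x,1-r.fun
E
python3 - <<'E'
from h import *; import pickle
J=np.load("J.npy"); c=pickle.load(open("c.pkl","rb"))
k=at_z("wrist",(335.3,163.8),.068,c); p=W(J,np.array([-28,40,32])/1e3); d=k-p
print("knob",k,"r",np.hypot(d[0],d[1]),"lever", (J[2]+np.pi)-np.arctan2(d[1],d[0])%(2*np.pi))
move_ptp([.56,.29,.25],down(1.30)); c=cam("wrist"); im=save("wrist","pics/b2.png")
m=silhouettes("blank_centre","wrist"); print(len(m),m[0]["p"],m[0]["box"],m[0]["mask"].sum())
B0=[.615,.306,-1.22+np.pi/2]  # piece +y at angle B[2]+90deg
B0[2]=-1.22-np.pi/2
B,iou=fitblank(c,m[0]["mask"],B0); print(B,iou,"butt",W(B,[0,.0875,.0275]))
np.save("B.npy",B)
o=im[:,:,::-1].copy(); 
for M,col in((m[0]["mask"],(0,0,255)),(bmask(c,B),(0,255,0))):
    cs,_=cv2.findContours(M.astype(np.uint8),0,1); cv2.drawContours(o,cs,-1,col,1)
x0,y0,x1,y1=[int(v) for v in m[0]["box"]]
cv2.imwrite("pics/b2c.png",cv2.resize(o[max(0,y0-20):y1+20,max(0,x0-20):x1+20],None,fx=3,fy=3)[:600,:800]); print(sense()["t"])
E
```

```text
knob [ 0.50915201 -0.011106    0.068     ] r 0.09519359955100619 lever 0.16491354775458733
1 0.76 [235.5, 171.6, 365.4, 268.0] 4813
[ 0.61825813  0.30508145 -2.82584011] 0.8715762742608381 butt [0.64542967 0.22190719 0.0275    ]
19.55
```

View pics/b2c.png

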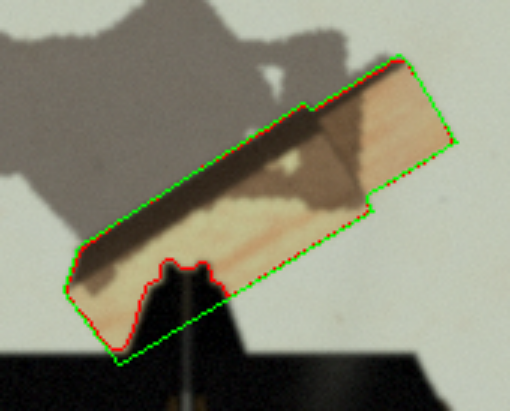

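The fitted outline (green) follows the piece closely, and the lever stands at 0.165 rad. The piece has to go in with its butt beyond the rods, which brings the gripper body near the glue bottle, so I'll locate the bottle better and then grasp.

```bash
python3 - <<'E'
from h import *
J=np.load("J.npy"); B=np.load("B.npy")
inv=lambda p:np.array([[np.cos(J[2]),np.sin(J[2])],[-np.sin(J[2]),np.cos(J[2])]])@(np.asarray(p)[:2]-J[:2])
move_ptp([.70,.03,.38],down(1.30)); c=cam("wrist"); save("wrist","pics/bot.png")
for d in tip_of("glue_bottle","wrist")[:1]: print("tip",d["pixel"],d["p"],inv(at_z("wrist",d["pixel"],0,c)))
for d in silhouettes("glue_bottle","wrist")[:1]:
    v,u=np.nonzero(d["mask"]); print(d["box"],d["p"])
    G=np.array([inv(at_z("wrist",(a,b),0,c)) for a,b in list(zip(u,v))[::5]])
    print("cam",inv(c[2])); mn=G[:,0].min(); g=G[G[:,0]<mn+.02]; print("minx",mn,"y",g[:,1].min(),g[:,1].max())
    g=G[G[:,0]<mn+.035]; print("y35",g[:,1].min(),g[:,1].max())
# grasp
gripper_to(1.0,20)
a=B[2]+np.pi; g=W(B,[0,.030,.0]); 
move_ptp(g+[0,0,.13],down(a)); move_l(g+[0,0,.034],.15); gripper_to(0.3,20)
s=sense(); print("grip",s["width"],s["finger_force"],s["eef_pos"],s["t"])
move_l(g+[0,0,.19],.2); s=sense(); print(s["width"],s["finger_force"],s["t"])
np.save("g.npy",g)
E
```

```text
tip [267.4, 212.8] 0.79 [0.14279051 0.12336819]
[243.6, 195.9, 282.7, 258.3] 0.6
cam [-0.02629329  0.1444565 ]
minx 0.11384058312658592 y 0.09312516136848684 0.14159460957690242
y35 0.0830479505981962 0.14501077128092071
grip 0.44078344255559493 19.997165501117706 [0.62743695 0.27652174 0.03394523] 25.475
0.44220121880066277 19.996165931224823 26.4083
```

Bottle is at jig (143,118), so the descent corner clears it by about 7 mm. Lower the piece 32 mm short of home, slide it under the rods, then regrip further back for the last millimetres to keep the gripper body away from rod 1.

```bash
python3 - <<'E'
from h import *
J=np.load("J.npy"); x=20.5
def T(yc,z,g=30): return W(J,np.array([x,yc-g,z])/1e3)
o=down(J[2])
move_ptp(T(95,190),o); f0=np.array(sense()["ft_force"])
move_l(T(95,70),.15); move_l(T(95,52),.06)
for k in range(8):
    move_l(T(95,51-k),.03); f=np.array(sense()["ft_force"])-f0
    if f[2]>3: break
s=sense(); print("down",s["eef_pos"],np.round(f,1),s["width"],s["t"])
zl=s["eef_pos"][2]*1e3+.3; np.save("zl.npy",zl)
for yc in (90,85,80,75,70):
    move_l(T(yc,zl),.06); f=np.array(sense()["ft_force"])-f0; fy=-np.sin(J[2])*f[0]+np.cos(J[2])*f[1]; print(yc,round(fy,1),np.round(f,1))
    if abs(fy)>10: break
c=cam("side"); save("side","pics/s2.png"); im=save("scene","pics/sc2.png")
print(sense()["t"])
a=cv2.imread("pics/sc2.png")[130:270,190:370]; cv2.imwrite("pics/sc2c.png",cv2.resize(a,None,fx=4,fy=4,interpolation=cv2.INTER_CUBIC))
E
```

```text
down [ 0.6520809  -0.03718172  0.05901629] [-14.8   2.8  27. ] 0.4413507631315969 29.2583
90 0.8 [-1.   1.1 -0.3]
85 -0.2 [-0.8  0.  -0.4]
80 0.8 [-0.3  0.9 -0.1]
75 1.0 [-1.   1.3  0.6]
70 0.2 [-1.   0.5  0.1]
30.6667
```

View pics/sc2c.png

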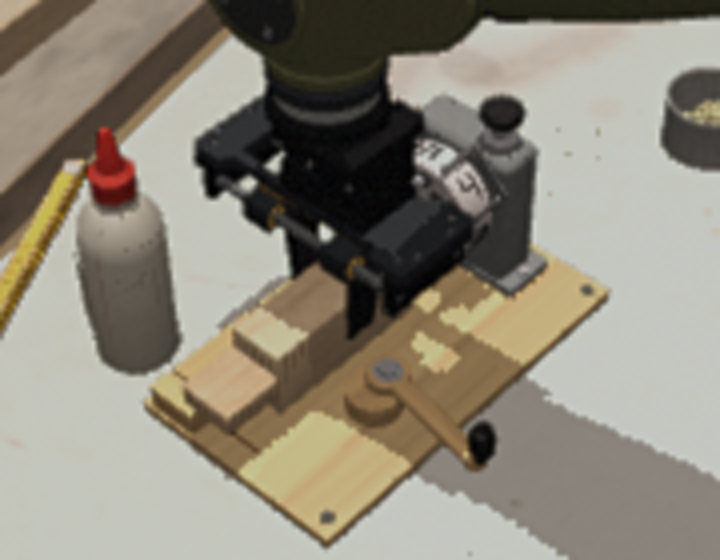

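The contact force pointed along jig −x (−15 N): the piece caught the fence's top edge and slipped a little in the grip. I'll back out, lift, shift about 3.5 mm away from the fence and come down in small force-checked steps.

```bash
cat > place.py <<'E'
from h import *
J=np.load("J.npy")
def T(x,yc,z,g=30): return W(J,np.array([x,yc-g,z])/1e3)
def F(f0):
    f=np.array(sense()["ft_force"])-f0; c,s=np.cos(J[2]),np.sin(J[2])
    return np.array([c*f[0]+s*f[1],-s*f[0]+c*f[1],f[2]])
E
python3 - <<'E'
from place import *
zl=float(np.load("zl.npy")); x=17.
move_l(T(20.5,95,zl),.08); move_l(T(20.5,95,78),.1); move_l(T(x,95,78),.05); pause(.1); f0=np.array(sense()["ft_force"])
m=silhouettes("blank_centre","scene")
for z in np.arange(74,34,-2):
    move_l(T(x,95,z),.05); f=F(f0); print(z,np.round(f,1))
    if np.abs(f).max()>5: break
s=sense(); print(s["eef_pos"],s["width"],s["t"],[round(v,1) for v in s["moment"]])
save("scene","pics/sc3.png"); save("side","pics/sd3.png"); c=cam("scene")
d=silhouettes("blank_centre","side")
for n in("scene","side"):
    d=silhouettes("blank_centre",n)
    for z0 in (.012,.02,.034):
        if d: print(n,z0,fitblank(cam(n),d[0]["mask"],[*T(x,95,0,0)[:2],J[2]+np.pi],z0), T(x,95,0,0))
E
```

```text
74 [ 0.7  0.8 -0.7]
72 [0.9 0.9 0.5]
70 [ 0.   0.7 -0. ]
68 [ 0.1  0.7 -1.5]
66 [0.3 0.2 0.7]
64 [ 1.2  0.4 -0.9]
62 [ 0.5  0.5 -1.4]
60 [0.4 0.5 0.2]
58 [0.6 0.9 0.4]
56 [ 0.7 -0.2 -0.3]
54 [ 0.7  0.6 -0.8]
52 [1.5 0.3 0.1]
50 [ 0.2  0.1 -0.5]
48 [ 0.5  0.4 -0.3]
46 [ 1.  -0.2 -0.2]
44 [ 0.3  0.2 -0.5]
42 [ 1.   1.  -0.8]
40 [-0.5  1.1 -0.7]
38 [ 1.2  0.4 -0.3]
36 [-3.3 -0.   8.6]
[ 0.6464421  -0.03625733  0.03739644] 0.43885528906026866 36.8667 [np.float64(-0.1), np.float64(0.9), np.float64(0.0)]
scene 0.012 (array([ 0.6552298 , -0.00453917,  2.95032008]), np.float64(0.6561238223418573)) [ 0.65347165 -0.00713019  0.        ]
scene 0.02 (array([6.51911570e-01, 2.20416877e-03, 2.93575232e+00]), np.float64(0.6421536441234406)) [ 0.65347165 -0.00713019  0.        ]
scene 0.034 (array([0.64452469, 0.00896059, 2.94538417]), np.float64(0.6232439335887612)) [ 0.65347165 -0.00713019  0.        ]
side 0.012 (array([ 6.51233640e-01, -8.58403385e-04,  3.00853157e+00]), np.float64(0.3938953488372092)) [ 0.65347165 -0.00713019  0.        ]
side 0.02 (array([0.65280874, 0.00574602, 2.99595779]), np.float64(0.3938953488372092)) [ 0.65347165 -0.00713019  0.        ]
side 0.034 (array([ 6.50859791e-01, -2.84727415e-03,  3.01176248e+00]), np.float64(0.3921852387843705)) [ 0.65347165 -0.00713019  0.        ]
```

Touchdown at 37 mm fits the bed plus the ~9 mm slip. Release so it settles flat, regrip 12 mm from centre, and slide home against rod 4.

```bash
python3 - <<'E'
from place import *
x=17.
gripper_to(.62); move_l(T(x,95,46),.1); move_l(T(x,95,46,12),.1)
gripper_to(.3,12); s=sense(); print("w",s["width"],s["t"]); pause(.1)
f0=np.array(sense()["ft_force"])
move_l(T(x,70,46,12),.06); print(70,np.round(F(f0),1))
for y in np.arange(68.,54.,-1.):
    move_l(T(x,y,46,12),.04); f=F(f0); print(y,np.round(f,1))
    if f[1]>5 or abs(f[0])>15: break
s=sense(); c,sn=np.cos(J[2]),np.sin(J[2]); d=s["eef_pos"]-W(J,[0,0,0]); print("tcp jig",c*d[0]+sn*d[1],-sn*d[0]+c*d[1],s["t"])
gripper_to(.62); move_l(T(x,y+1,90,12),.2)
save("scene","pics/sc4.png"); d=silhouettes("blank_centre","scene"); print(sense()["t"])
E
```

```text
w 0.4380633320156067 38.6917
70 [-1.1 -2.3  0.7]
68.0 [-0.7 -0.6 -0. ]
67.0 [-1.4  0.8 -1. ]
66.0 [-1.   1.4  0.2]
65.0 [-1.9 -0.2  0.4]
64.0 [-0.7  0.9 -1.1]
63.0 [-0.5  0.  -1. ]
62.0 [-1.7 -0.8 -0.5]
61.0 [-0.7 -0.1 -0.5]
60.0 [-1.3  4.4 -0.4]
59.0 [-1.2  7.1 -1.5]
tcp jig 0.01686770264459765 0.04851769834124511 41.8583
42.8833
```

Butt contact at y ≈ 60 (61 expected), piece against rod 4. Now swing the lever by pushing the knob with closed fingers round its arc.

```bash
python3 - <<'E'
from place import *
def S(th,off,z): 
    r=np.array([-np.cos(th),np.sin(th)]);t=np.array([np.sin(th),np.cos(th)])
    p=np.array([-28,40])+95*r-off*t
    return W(J,np.array([*p,z])/1e3), down(J[2]+np.pi/2-th)
move_l(np.array(sense()["eef_pos"])+[0,0,.05],.25); gripper_to(0.,20)
p,o=S(.165,34,130); move_ptp(p,o)
p,o=S(.165,34,48); move_l(p,.2); pause(.1); f0=np.array(sense()["ft_force"])
for th in [.165,.3,.45,.6,.75,.9,1.05,1.15,1.25,1.35,1.42,1.48,1.53,1.57,1.6,1.63,1.66]:
    p,o=S(th,21.5,48); move_l(p,.09,frame=o); f=F(f0); ft=f[0]*np.sin(th)+f[1]*np.cos(th); print(th,round(ft,1),np.round(f,1))
    if ft<-(12 if th>1.4 else 25): break
s=sense(); print(s["t"])
p,o=S(th,32,48); move_l(p,.1,frame=o); p[2]=.14; move_l(p,.2)
move_ptp(W(J,np.array([-110,60,300])/1e3),down(J[2]+np.pi/2))
print(sense()["t"]); c=cam("wrist"); im=save("wrist","pics/e.png")
for l in("lever_knob","cam_pivot","butt_end","blank_centre"):
    for d in tip_of(l,"wrist")[:1]: print(l,np.round(d["pixel"],1),round(d["p"],2),np.round(at_z("wrist",d["pixel"],dict(lever_knob=.055,cam_pivot=.032).get(l,.0395),c),4))
cv2.imwrite('pics/er.png',cv2.resize(cv2.rotate(im[150:330,150:450,::-1].copy(),cv2.ROTATE_180),(800,480),interpolation=cv2.INTER_CUBIC))
m=silhouettes("blank_centre","wrist")
if m: 
    B,i=fitblank(c,m[0]["mask"],[*W(J,[.024,.061,0])[:2],J[2]+np.pi],.012); d=B[:2]-J[:2]; print("blank jig",np.cos(J[2])*d[0]+np.sin(J[2])*d[1],-np.sin(J[2])*d[0]+np.cos(J[2])*d[1],B[2]-J[2]-np.pi,i)
E
```

```text
0.165 -0.7 [ 0.1 -0.7 -1.1]
0.3 0.3 [ 1.1 -0.1 -0.4]
0.45 -1.0 [-0.2 -1.   0.6]
0.6 -0.2 [ 0.8 -0.8 -0.3]
0.75 0.1 [ 0.4 -0.1 -0.2]
0.9 -0.1 [ 0.1 -0.3  0.8]
1.05 0.6 [ 0.8 -0.2  0.8]
1.15 0.8 [ 0.9 -0.2  0.9]
1.25 0.2 [ 0.2 -0.   0.8]
1.35 0.4 [ 0.5 -0.   1.1]
1.42 -0.3 [-0.3 -0.6  0.6]
1.48 -1.6 [-1.5 -1.1 -0.7]
1.53 -1.3 [-1.2 -0.6 -0.4]
1.57 -1.3 [-1.3 -1.6 -1.4]
1.6 -1.8 [-1.9 -0.3 -0.5]
1.63 -1.7 [-1.8 -1.8 -0.3]
1.66 -2.2 [-2.5 -2.7 -0.4]
50.9
53.3333
lever_knob [326.6 236.8] 0.78 [0.6218 0.0382 0.055 ]
cam_pivot [265.5 225.7] 0.59 [ 0.5914 -0.0457  0.032 ]
butt_end [222.2 264. ] 0.84 [ 0.6327 -0.1253  0.0395]
blank_centre [241.8 242.5] 0.19 [ 0.606  -0.0862  0.0395]
blank jig 0.023362010360363 0.060782754076110626 -0.0017928600728507327 0.4058631921824104
```

View pics/er.png

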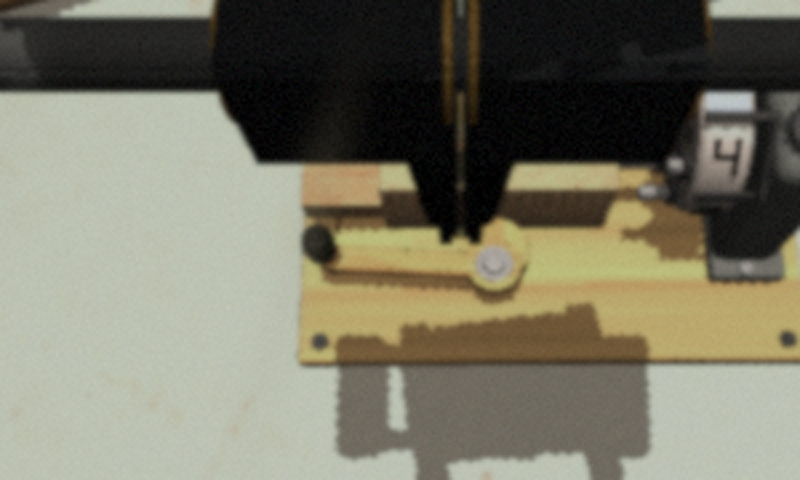

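The lever now lies along the piece, with the knob at (320,243) and the pivot at (493,263), and 4 is still in the window. The piece's end corner is near (619,192); the rod tip at (650,190) should be rod 5, which is 8 mm shorter. I'll check both numerically; that uses no robot time.

```bash
python3 - <<'E'
from place import *
c=cam("wrist"); 
def jf(p): d=p[:2]-J[:2]; return np.round([np.cos(J[2])*d[0]+np.sin(J[2])*d[1],-np.sin(J[2])*d[0]+np.cos(J[2])*d[1]],4)
px=lambda a,b:(450-(a+.5)/2.6667-.5,330-(b+.5)/2.6667-.5)
k=jf(at_z("wrist",px(320,243),.068,c)); print("knob",k)
pv=jf(at_z("wrist",px(493,263),.041,c)); print("pivot",pv,"lever",np.arctan2(k[1]-.04,-(k[0]+.028)),np.arctan2(k[1]-pv[1],-(k[0]-pv[0])))
print("butt corner (3,-26.5)",jf(at_z("wrist",px(619,192),.067,c)))
print("shoulder corner (3,103)",jf(at_z("wrist",px(382,190),.067,c)), "board corner(-78,153)",jf(at_z("wrist",px(300,363),.012,c)))
print("rod5 tip (-2,-35)",jf(at_z("wrist",px(638,190),.073,c)),sense()["t"])
E
```

```text
knob [-0.0269  0.1331]
pivot [-0.028   0.0411] lever 1.5826110294538738 1.5827522788211061
butt corner (3,-26.5) [ 0.0029 -0.026 ]
shoulder corner (3,103) [0.0041 0.1014] board corner(-78,153) [-0.0783  0.1513]
rod5 tip (-2,-35) [ 0.0012 -0.0349] 53.6333
```

Everything matches: lever at 1.58 rad, butt at y = −26, side at x = 3.

```bash
python3 -c "
from cell import *
print(hand_in())"
```

```text
the job is handed in; nothing more can be done
None
```

The job is handed in, with no verdict shown: 4 stands in the window, the tenon piece lies against stop rod 4 and the fence, and the cam lever is locked at about 1.58 rad by my last wrist-camera measurement (about 54 s of the 64 s used).

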